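Unlock the clamp turret and slide out the marker plate

TASK

The drilled marker plate is ready to come out of the clamp jig: lift the turret's sprung plunger, swing the turret a quarter turn off the clamp bar and let the plunger drop fully home in the other hole. Then raise the hinged clamp bar well up and leave it standing open, and slide the plate along its bed, without lifting it off, until its bent-up edge has passed right out from under the bar's place; it stays lying flat on the bed. Leave the turret locked there and the other things on the bench where they are.

Things in the scene. Friction and masses are not known exactly. Their poses are not given: they have to be found in the camera images.
- jig: Fixed clamp jig, grey base 15 mm thick: x -110 to 175, y -105 to 60 mm, plus a lobe for the turret (x -60 to 60, y 60 to 190). Origin on the bench top (z = 0) below the crossing of bar and bed. Its x, pointing away from the robot give or take some yaw, is the way the plate slides out; its y runs along the closed bar from hinge to free end. All z below are heights above the bench.
- bed_end (a point): Middle of the end stop's face at the far end of the plywood bed: jig x = 165, y = 0, at bed level z = 20 mm (stop's top z = 34), so the plate's origin cannot go beyond x = 105. The bed starts at x = -110 and lies between two guide rails (inner faces at y = -36.5 and 36.5 mm, tops z = 25).
- bar_hinge (a point): On the clamp bar's hinge axis, which runs along jig x: jig x = 0, y = -85, z = 32 mm. Two cheeks hold it (9 to 15 mm either side in x, top z = 47).
- turret_axis (a point): On the turret's vertical axis (jig x = 0, y = 128 mm) at the top of the dark round index plate (radius 52, top z = 38). The plate has two holes 36 mm from the axis: the locked one on the jig's +y side, the parked one on its -x side (towards the robot).
- turret (a joint): Turret angle, rad, counter-clockwise from above: 0 locked (tongue over the bar's free end), 1.571 parked (tongue along jig +x). Stops at -0.05 and 1.62. Aluminium tongue 24 mm wide, 80 mm from axis to tip; opposite it an arm carries the plunger. Top z = 50, bolt head 55. Light friction (0.05 N m), stays where left. Turns only while the plunger's pin is out of the holes (lift over 8 mm).
- plunger (a joint): Lift of the sprung plunger, m: 0 = fully home, its pin 8 mm deep in a hole; at 0.008 the pin rides on the index plate; stop at 0.016. The spring pulls it down with 3 N at home to about 8 N fully raised; let go within about 0.05 rad of a hole it snaps home.
- knob (a point): Middle of the plunger's upright round black knob, 28 mm diameter, 26 mm tall, 36 mm from the turret axis (on the jig's +y side when locked, the -x side when parked). It rises with the plunger and swings with the turret. At home it spans z = 64 to 90 mm, this point at 77; below it a collar, 18 mm diameter, top z = 60. The knob does not spin on its stem: turn the grip with it.
- tongue_tip (a point): End of the turret's tongue, mid-thickness (z = 45 mm; the tongue is 10 mm thick).
- bar (a joint): Angle of the steel clamp bar, rad: 0 closed across the plate, growing as its free end rises; 1.571 upright, stop at 1.75. Stiff hinge (0.35 N m): it stays where it is left. 14 mm wide (x), 12 mm thick, 149 mm from hinge axis to free end; closed, its underside is at z = 26, top 38. With the turret locked it cannot rise. Closed, it blocks the plate's bent-up lip.
- tab (a point): Middle of the grip of the bar's lifting tab, a block 14 mm wide (x), 18 mm long (y) standing from the bar's top (z = 38) to z = 64 when closed. This point is 119 mm out from the hinge axis (jig y = 34) and 25 mm above it (z = 57 closed); it turns with the bar.
- plate: Loose aluminium marker plate, 120 (x) by 70 (y) by 5 mm, 0.12 kg, on the bed under the bar; origin at the centre of its underside, axes as the jig's. Its -x edge, towards the robot, is bent up: a lip 5 mm thick, outer face at x = -60, top 18 mm above the underside. It starts with its origin within 12 mm of the jig's along x and can be pushed along the bed by the lip.
- pot0: Bystander: green plastic pot, 110 mm across, 100 mm tall; origin under its base.
- pot1: Bystander: green plastic pot, 110 mm across, 100 mm tall; origin under its base.
- pot2: Bystander: small green plastic pot, 80 mm across, 70 mm tall, beside the jig's hinge side; origin under its base.
- bottle: Bystander: yellow push dispenser bottle, 72 mm across, 196 mm tall; origin under its base.
- rake: Bystander: hand rake, 215 mm long, 70 mm wide at the tines, lying on the bench between the turret and the robot; origin under its handle's front part.
- stakes: Bystander: bundle of five wooden stakes, 130 x 39 x 25 mm, lying beyond the turret; origin under its middle.
- cloche: Bystander: clear acrylic cloche with a white knob, 170 mm across, 210 mm tall; origin under its base.
There are look-alikes about, which are no part of the job. What is meant by the plate is not green or turquoise, and is the smaller of those in its own colour.

How it is judged:
On the way, in this order (a step that is already met when the one before it is completed fails the run):
1. the turret is swung to the other hole and its plunger has dropped home (value of joint turret above 1.48 rad and value of joint plunger below 0.002 m), for 0.2 s.
2. the clamp bar is raised well up (value of joint bar above 0.7 rad), for 0.2 s.
At the end, for the whole second after the job is handed in: Turret within 0.09 rad of its parked hole with the plunger home (under 2 mm of lift), the bar standing open by more than 0.65 rad, and the plate at rest flat on its bed with its origin 65 to 112 mm along the jig's x (lip past the bar's place; the end stop is at 105) (all of step 1 and value of joint bar above 0.65 rad and x of plate in the frame of jig between 0.065 and 0.112 m and y of plate in the frame of jig between -0.01 and 0.01 m and z of plate in the frame of jig between 0.016 and 0.024 m and angle between plate's own z axis and vertical below 0.06 rad and linear speed of plate below 0.02 m/s); the robot touches nothing.
It fails at once if the plate is lifted off its bed (by more than 10 mm) or tipped (z of plate in the frame of jig above 0.03 m or angle between plate's own z axis and vertical above 0.25 rad).
It fails at once if a bystander is shifted by more than 30 mm or knocked over (distance of any of pot0, pot1, pot2, bottle, rake, stakes, cloche from where it was at the start of the episode above 0.03 m or angle between any of pot0, pot1, pot2, bottle, rake, stakes, cloche's own z axis and vertical above 0.5 rad).
It also fails if it takes over 64 s, if anything falls off the work surface, if the arm or the gripper's body presses on something with over 40 N, if the wrist force passes 120 N, or if a joint passes its speed limit or range.

ROBOT

A 6-joint arm with a two-finger parallel gripper is mounted at the origin on the work surface. World frame = base frame: x ahead of the robot, y to its left, z up, the work surface at z = 0. Lengths are in m, angles in rad, forces in N, time in s.
With the tool pointing down it reaches from about 0.4 to 0.825 m from the base axis. Payload 7 kg.
Tool frame: the origin (TCP) lies midway between the tips of the shut fingers; the grasp point (between the pads) lies 19 mm behind it (bot.hold_point_z is the z of the grasp point in the tool frame, in m); z points along the fingers, x is the direction in which the jaws open and shut, and the axes are right-handed (so a half turn about z gives the same grasp; the last joint's range is limited). The gripper opens to 85 mm and grips with 20 to 120 N. Pads are 22 mm wide; open, the fingers measure 114 mm over their backs; the gripper's body (76 mm by 85 mm) begins 54 mm behind the grasp point. The pads swing forward as they close: fully open they stand 13 mm farther back than shut.
Start: joints at [-1.018, 0.359, 0.012, 0, -1.224, -0.288], TCP at [0.177, -0.651, 0.231] pointing down, gripper open.
Joint ranges: [-3.07, 3.07], [-1.43, 2.12], [-1.02, 1.25], [-3.03, 1.67], [-3.05, -0], [-3.03, 3.03]. Speed limits (rad/s): [2.39, 2.39, 3.01, 3.14, 3.14, 3.14].

INTERFACE

Orientations are given as [roll, pitch, yaw] about the fixed x, y, z axes, in that order (R = Rz(yaw) Ry(pitch) Rx(roll)).
In Python, from bench import telemetry, vision, ticket, bot gives the robot as it stands.
- The arm moves only by the tool send_rows, never from a script. Its argument "targets" is a list of rows, each a list of 3 entries, a list of its own where there are three numbers: the shift along the tool's x, y, z in cm, then the turn, a rotation vector about the tool's x, y, z in units of 8 degrees (1.0 is 8 degrees), then the finger opening in cm, from 0 to 8.54. In form: [[[x, y, z], [rx, ry, rz], hand], ...]. A call has 1 to 10 rows; each row shifts and turns the commanded pose from where the row before left it, along the tool's axes as they then stand; what a row does not reach is not made up. A row lasts 1/8 s, in which the tool goes at most 62.5 mm and 10.7 degrees, less where a joint would pass 70% of its speed; a pose out of reach is approached as far as the arm can. A call with a gripper value outside its range is refused whole. The fingers move at their own pace and stop on an object; "squeeze" is the grip in N (left out, the last holds). Time passes only in rows, so rows that do not move let the fingers close. It gives the time, the measured TCP pose, the force and the opening at its end, in the units of the state.
- telemetry.get_state(): the state, without advancing time (a new reading comes with each control period).
- vision.snapshot(name): name is "scene" or "top" or "wrist"; returns the picture (400x640x3 uint8, red, green, blue); there is no depth.
- vision.calibration(name): a dict with "K" (3x3 intrinsics, pixels), "R" (3x3) and "t" (3): a world point X has camera coordinates R X + t; the wrist camera has in their place "tool_from_camera" (4x4, takes a point from camera to tool coordinates, whose origin is the TCP and whose axes are the tool frame's). Camera axes: x right, y down, z forward; pixel columns grow to the right and rows downward; lengths in m; the calibration is good to about 2 mm. The wrist camera is an equidistant fisheye: a pixel r from the principal point sees the ray r / f radians off the axis. A picture is of the moment at which its call begins: read the wrist's pose just before it. calibration takes no time and is no camera call.
- ticket.job_done(): hands the job in, once; it reports no verdict.
Trained networks look in the newest picture that a camera, given by its name, has taken for a name from the list of things; names that differ only in an ending like _2 or _b are one class to them, and where a whole thing is asked for, a point or a joint stands for the part that bears it (a point fixed in the world has none). Each returns a list of dicts, best first, with "conf" (0 to 1); they miss things now and then, are a little off and sometimes report something else, mostly with a low value. They report only what shows in the picture. A call takes as long as a camera call. They do not tell look-alikes from the thing itself.
- vision.masks_of(camera, query): "mask" (400x640 bool, what is visible of it) and "rect" ([left, top, width, height] in pixels, round what is visible of it).
The state is a dict: "time": time; "q": joint angles; "joint_vel": joint speeds; "tau": joint torques, N m; "tool_pos": TCP position; "orientation": TCP orientation; "contact_force": force on the tool from outside, world axes, zero at the start; "moment": the same for the moment, N m; "finger_gap": finger opening in m.
Only numpy, scipy, OpenCV 4.12 (cv2) and the standard library are available. Lean on these libraries where they do the work, as an engineer would, in place of code of your own. Each camera call takes 0.05 s, during which the arm holds its last target.

## Working session

There is one attempt and no reset: what is moved stays moved. The work goes in short steps, Python scripts to look and compute and a tool call to move; the robot and the scene stay as the last step left them, time stands still between calls to the robot, and variables do not carry over. Pictures are saved under pics/ and viewed, and the job is handed in when it is done.

Besides the shell and the picture viewer there is one more tool, called after "Emit:" in YAML: its name, and indented under it one key for each argument. send_rows: Moves the arm, as the interface text tells. Its arguments: {"type":"object","properties":{"targets":{"type":"array"},"squeeze":{"type":"number"}},"required":["targets"]}

```bash
ls; mkdir -p pics; python3 - <<'E'
from bench import telemetry, vision, ticket, bot
import cv2
print(telemetry.get_state())
for n in ["scene","top","wrist"]:
    im=vision.snapshot(n); cv2.imwrite(f"pics/{n}0.png",im[:,:,::-1])
    c=vision.calibration(n); print(n,c)
print(bot.hold_point_z, dir(bot))
E
```

```text
pics
{'time': 0.0, 'q': array([-1.01793199e+00,  3.59356829e-01,  1.10672624e-02, -3.46881031e-04,
       -1.22408459e+00, -2.88079046e-01]), 'joint_vel': array([ 0.00126402, -0.00099466,  0.0010049 ,  0.00263277,  0.0011287 ,
        0.001706  ]), 'tau': array([ 7.69927628e-04, -5.83326781e+01,  2.93429822e+01,  6.93681702e+00,
       -5.78971885e-03, -1.65511995e-05]), 'tool_pos': array([ 0.17648675, -0.6510285 ,  0.23038736]), 'orientation': array([-3.14145699e+00, -1.60546712e-03,  1.83546338e+00]), 'contact_force': array([-0.64831589,  0.58923649,  0.34087769]), 'moment': array([-0.04557407,  0.01050709, -0.00266279]), 'finger_gap': 0.08553313101502501}
scene {'K': array([[481.3175203 ,   0.        , 319.20420946],
       [  0.        , 481.3175203 , 200.77761043],
       [  0.        ,   0.        ,   1.        ]]), 'R': array([[-0.82608066,  0.56332437, -0.01601232],
       [ 0.42009225,  0.59660262, -0.68380393],
       [-0.37565042, -0.57160385, -0.72949009]]), 't': array([ 0.43803819, -0.19012255,  1.67259366])}
top {'K': array([[362.34919401,   0.        , 317.93101288],
 
[... 532 characters left out ...]
 -2.50931093e-04,
         1.16492984e-03],
       [-6.03443901e-04,  9.44567711e-01,  3.28316120e-01,
        -8.59174760e-02],
       [ 4.75404037e-04, -3.28315872e-01,  9.44567871e-01,
        -1.41885871e-01],
       [ 0.00000000e+00,  0.00000000e+00,  0.00000000e+00,
         1.00000000e+00]])}
-0.0187 ['Unreachable', '__class__', '__delattr__', '__dict__', '__dir__', '__doc__', '__eq__', '__format__', '__ge__', '__getattribute__', '__getstate__', '__gt__', '__hash__', '__init__', '__init_subclass__', '__le__', '__lt__', '__module__', '__ne__', '__new__', '__reduce__', '__reduce_ex__', '__repr__', '__setattr__', '__sizeof__', '__str__', '__subclasshook__', '__weakref__', 'hold_point_z']
```

View pics/scene0.png

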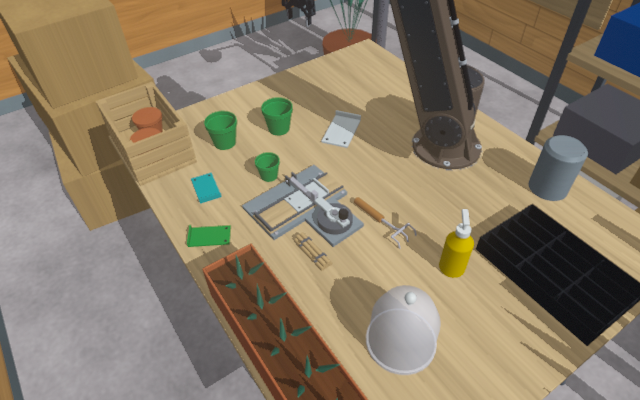

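View pics/top0.png

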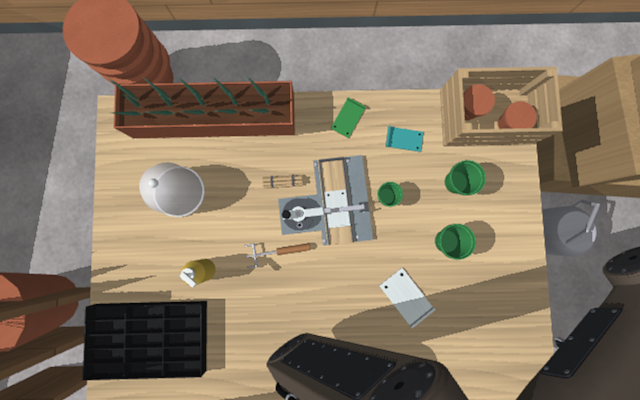

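View pics/wrist0.png

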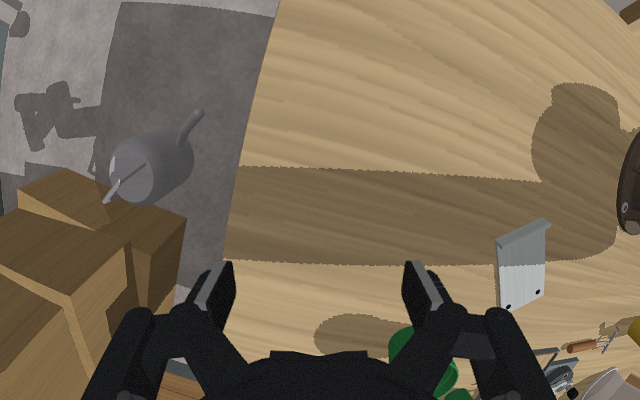

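The top view shows the jig at about (338,200), its turret at (300,213), the bar crossing to the hinge at about (365,208), and pot2 at (390,193). There is a larger aluminium look-alike plate at (407,297). Next I'll run the networks and zoom in.

```bash
cat > h.py <<'E'
import numpy as np, cv2
from scipy.spatial.transform import Rotation as Rn
from bench import telemetry, vision, ticket, bot
def cam(n,st=None):
    c=vision.calibration(n); K=c["K"]
    if n=="wrist":
        st=st or telemetry.get_state()
        T=np.eye(4);T[:3,:3]=Rn.from_euler("xyz",st["orientation"]).as_matrix();T[:3,3]=st["tool_pos"]
        M=np.linalg.inv(T@c["tool_from_camera"]); return n,K,M[:3,:3],M[:3,3]
    return n,K,c["R"],c["t"]
def proj(C,X):
    n,K,R,t=C; p=np.atleast_2d(X)@R.T+t
    if n=="wrist":
        r=np.linalg.norm(p[:,:2],axis=1); th=np.arctan2(r,p[:,2]); uv=p[:,:2]/np.maximum(r,1e-9)[:,None]*th[:,None]*K[0,0]
    else: uv=p[:,:2]/p[:,2:]*K[0,0]
    return uv+K[:2,2]
def ray(C,uv):
    n,K,R,t=C; d=(np.array(uv,float)-K[:2,2])/K[0,0]
    if n=="wrist":
        th=np.linalg.norm(d); v=np.r_[d/max(th,1e-9)*np.sin(th),np.cos(th)]
    else: v=np.r_[d,1]
    return -R.T@t, R.T@v
def onz(C,uv,z):
    o,v=ray(C,uv); return o+v*(z-o[2])/v[2]
def jig(x,y,yaw):
    c,s=np.cos(yaw),np.sin(yaw)
    return lambda p:(np.atleast_2d(p)@np.array([[c,s,0],[-s,c,0],[0,0,1]])+[x,y,0])
E
python3 - <<'E'
from h import *
for n in ["top","scene"]:
    C=cam(n); vision.snapshot(n)
    im=None
    for q,z in [("jig",.015),("knob",.077),("turret",.045),("bar",.032),("tab",.05),("plate",.025),("tongue_tip",.045),("turret_axis",.038)]:
        for d in vision.masks_of(n,q)[:3]:
            m=d["mask"]; v,u=np.nonzero(m)
            print(n,q,round(d["conf"],2),np.round(d["rect"]),m.sum(),np.round([u.mean(),v.mean()],1),np.round(onz(C,[u.mean(),v.mean()],z),3))
im=vision.snapshot("top"); cv2.imwrite("pics/topz.png",cv2.resize(im[140:260,260:420,::-1],None,fx=5,fy=5,interpolation=cv2.INTER_CUBIC))
im=vision.snapshot("scene"); cv2.imwrite("pics/scz.png",cv2.resize(im[140:260,230:390,::-1],None,fx=5,fy=5,interpolation=cv2.INTER_CUBIC))
E
```

```text
top jig 0.77 [280. 156.  93.  88.] 5044 [330.4 203.4] [ 0.555 -0.041  0.015]
top knob 0.54 [280. 213.  13.   8.] 68 [285.4 214.7] [0.517 0.103 0.077]
top turret 0.7 [326. 201.  40.  16.] 173 [340.9 209.2] [ 0.532 -0.073  0.045]
top turret 0.65 [284. 208.  42.  15.] 355 [300.7 213.8] [0.521 0.057 0.045]
top bar 0.47 [326. 206.  34.   7.] 131 [339.6 209.5] [ 0.533 -0.07   0.032]
top tab 0.76 [324. 202.  41.  14.] 185 [341.8 209.1] [ 0.532 -0.076  0.05 ]
top plate 0.77 [328. 188.  22.  42.] 632 [336.8 209. ] [ 0.535 -0.061  0.025]
top plate 0.76 [378. 271.  54.  60.] 1566 [406.1 298.1] [ 0.243 -0.275  0.025]
top plate 0.65 [387. 126.  37.  22.] 661 [403.7 139.1] [ 0.764 -0.292  0.025]
top tongue_tip 0.73 [326. 191.  21.  41.] 709 [336.3 208.3] [ 0.536 -0.058  0.045]
top tongue_tip 0.65 [280. 206.  42.  16.] 321 [300.3 213.6] [0.521 0.058 0.045]
top tongue_tip 0.42 [277. 157.  94.  88.] 4783 [330.6 203.4] [ 0.552 -0.04   0.045]
top turret_axis 0.75 [279. 157.  94.  90.] 4974 [330.2 203. ] [ 0.554 -0.039  0.038]
scene jig 0.63 [244. 166. 119.  80.] 4778 [305.1 207.9] [ 0.565 -0.026  0.015]
scene turret 0.64 [314. 197.  36.  30.] 472 [333.6 211.9] [0.519 0.06  0.045]
scene bar 0.62 [294. 179.  25.  19.] 256 [304.1 188.6] [ 0.531 -0.082  0.032]
scene tab 0.66 [288. 178.  30.  23.] 236 [305.2 190.1] [ 0.54  -0.059  0.05 ]
scene plate 0.89 [323. 111.  35.  37.] 872 [342.  128.6] [ 0.254 -0.261  0.025]
scene plate 0.81 [192. 174.  26.  26.] 567 [205.9 187.2] [ 0.777 -0.272  0.025]
scene plate 0.56 [286. 180.  40.  33.] 527 [306.5 195.3] [ 0.537 -0.059  0.025]
scene tongue_tip 0.64 [315. 195.  30.  29.] 445 [333.9 211.9] [0.518 0.06  0.045]
scene turret_axis 0.8 [244. 161. 119.  86.] 4794 [305.2 208. ] [ 0.575 -0.007  0.038]
```

View pics/topz.png

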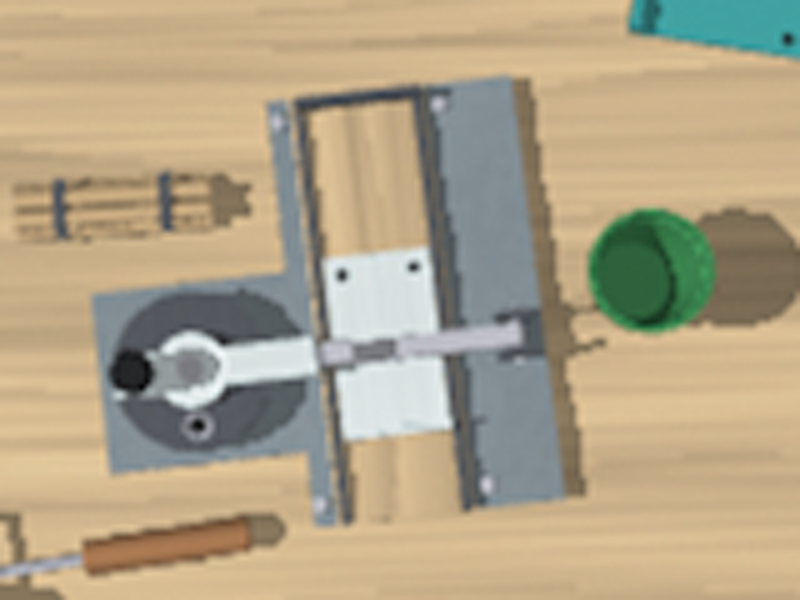

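View pics/scz.png

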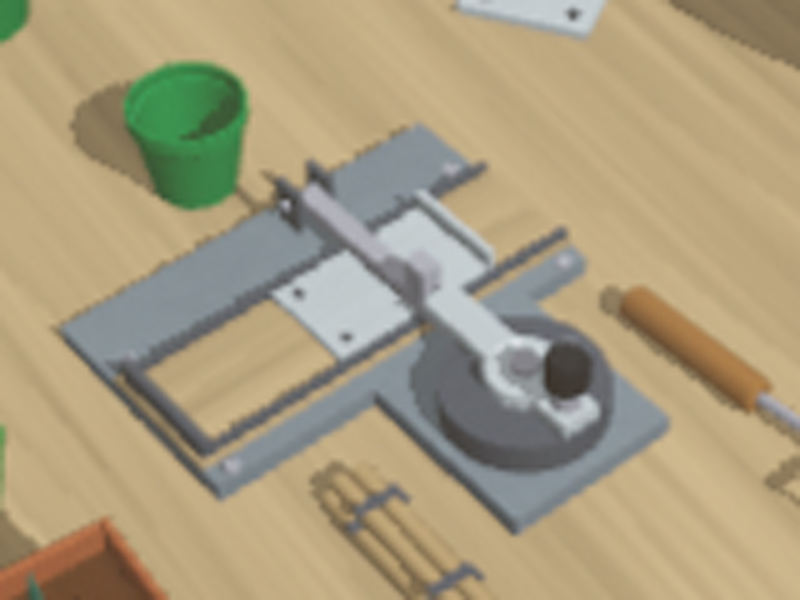

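```bash
cat >> h.py <<'E'
E
python3 - <<'E'
from h import *
from scipy.optimize import least_squares
A=[([175,-105],(512,78)),([-110,-105],(565,495)),([-110,60],(315,525)),([175,60],(268,102)),([60,190],(93,296)),([-60,190],(112,474))]
B=[([175,-105],(62,326)),([-110,-105],(420,124)),([175,60],(222,495)),([-60,190],(667,422)),([60,190],(517,530))]
CT,CS=cam("top"),cam("scene")
P=lambda L:np.array([[a[0]/1e3,a[1]/1e3,.015] for a,_ in L])
ua=np.array([b for _,b in A])/5+[260,140]-.4; ub=np.array([b for _,b in B])/5+[230,140]-.4
def f(p,w=(1,1)):
    J=jig(*p); return np.r_[w[0]*(proj(CT,J(P(A)))-ua).ravel(),w[1]*(proj(CS,J(P(B)))-ub).ravel()]
for w in [(1,1),(1,0),(0,1)]:
    r=least_squares(lambda p:f(p,w),[.53,-.07,0]); print(w,r.x,np.round(r.fun,1))
J=jig(*least_squares(f,[.53,-.07,0]).x)
print(J([[0,.164,.077],[0,.034,.057],[-.1,0,.02],[.105,0,.02],[0,.128,.038],[0,-.085,.032]]))
E
```

```text
(1, 1) [ 0.53371972 -0.06003551  0.09212118] [-0.9 -0.8 -0.5  0.5 -0.4  0.4 -1.  -0.1 -1.  -0.6 -1.  -0.1 -0.6  0.1
 -0.1 -0.5 -1.1 -1.7  0.4 -1.1 -0.5 -1.9]
(1, 0) [ 0.53325719 -0.06265754  0.09150175] [-0.1 -0.7  0.3  0.7  0.3  0.5 -0.1 -0.  -0.2 -0.5 -0.2  0.  -0.  -0.
 -0.  -0.  -0.  -0.  -0.  -0.  -0.  -0. ]
(0, 1) [ 0.53494984 -0.05575923  0.08974307] [-0.  -0.  -0.   0.  -0.  -0.  -0.  -0.  -0.  -0.  -0.  -0.  -0.3  0.9
  0.4  0.4 -0.8 -0.6  0.9  0.1 -0.1 -0.7]
[[ 0.51863321  0.1032691   0.077     ]
 [ 0.53059203 -0.02617968  0.057     ]
 [ 0.43414374 -0.0692346   0.02      ]
 [ 0.63827451 -0.05037646  0.02      ]
 [ 0.52194488  0.06742175  0.038     ]
 [ 0.54153895 -0.1446751   0.032     ]]
```

```bash
cat >> h.py <<'E'
def down(yaw): return Rn.from_euler("xyz",[np.pi,0,yaw])
def plan(poses,hand,start=None,vmax=.055,amax=9.0):
    """poses: list of (pos,Rotation). prints rows"""
    if start is None:
        st=telemetry.get_state(); start=(st["tool_pos"],Rn.from_euler("xyz",st["orientation"]))
    p=np.array(start[0]);R=start[1]; rows=[]
    for q,S in poses:
        q=np.array(q); rv=(R.inv()*S).as_rotvec()
        n=max(1,int(np.ceil(max(np.linalg.norm(q-p)/vmax,np.degrees(np.linalg.norm(rv))/amax))))
        p0,R0=p.copy(),R
        for i in range(1,n+1):
            tp=p0+(q-p0)*i/n; tR=R0*Rn.from_rotvec(rv*i/n)
            s=np.round(R.inv().apply(tp-p)*100,2); w=np.round(np.degrees((R.inv()*tR).as_rotvec())/8,2)
            rows.append([list(map(float,s)),list(map(float,w)),hand])
            p=p+R.apply(s/100); R=R*Rn.from_rotvec(np.radians(w*8))
    print(len(rows)); 
    for i in range(0,len(rows),10): print(str(rows[i:i+10]).replace(" ",""))
    print("end",np.round(p,4),np.round(R.as_euler("xyz"),3))
E
python3 - <<'E'
from h import *
plan([((.44,.03,.30),down(1.662))],8.5)
E
```

```text
14
[[[4.21,3.09,-0.49],[0.0,0.0,0.09],8.5],[[4.24,3.04,-0.49],[0.0,0.0,0.09],8.5],[[4.28,2.98,-0.49],[0.0,0.0,0.09],8.5],[[4.32,2.93,-0.49],[0.0,0.0,0.09],8.5],[[4.36,2.87,-0.49],[0.0,0.0,0.08],8.5],[[4.38,2.83,-0.49],[0.0,0.0,0.09],8.5],[[4.43,2.77,-0.5],[0.0,0.0,0.09],8.5],[[4.45,2.71,-0.49],[0.0,0.0,0.09],8.5],[[4.49,2.66,-0.49],[0.0,0.0,0.09],8.5],[[4.53,2.6,-0.49],[0.0,0.0,0.09],8.5]]
[[[4.55,2.55,-0.49],[0.0,0.0,0.09],8.5],[[4.59,2.48,-0.49],[0.0,0.0,0.09],8.5],[[4.62,2.43,-0.49],[0.0,0.0,0.08],8.5],[[4.65,2.38,-0.49],[0.0,0.0,0.09],8.5]]
end [0.44 0.03 0.3 ] [3.142 0.    1.662]
```

Emit:
send_rows:
  targets:
    - [[4.2,3.1,-0.5],[0,0,0.09],8.5]
    - [[4.2,3.0,-0.5],[0,0,0.09],8.5]
    - [[4.3,3.0,-0.5],[0,0,0.09],8.5]
    - [[4.3,2.9,-0.5],[0,0,0.09],8.5]
    - [[4.4,2.9,-0.5],[0,0,0.09],8.5]
    - [[4.4,2.8,-0.5],[0,0,0.09],8.5]
    - [[4.4,2.8,-0.5],[0,0,0.09],8.5]
    - [[4.5,2.7,-0.5],[0,0,0.09],8.5]
    - [[4.5,2.7,-0.5],[0,0,0.09],8.5]
    - [[4.5,2.6,-0.5],[0,0,0.09],8.5]

```text
time: 2.4
tool_pos: [0.3656, -0.1631, 0.282]
orientation: [3.14, 0.0, 1.71]
contact_force: [1.6, -0.5, -0.3]
finger_gap: 0.0849
```

Emit:
send_rows:
  targets:
    - [[4.5,2.5,-0.5],[0,0,0.09],8.5]
    - [[4.6,2.5,-0.5],[0,0,0.09],8.5]
    - [[4.6,2.4,-0.5],[0,0,0.09],8.5]
    - [[4.6,2.4,-0.5],[0,0,0.09],8.5]
    - [[0,0,0],[0,0,0],8.5]
    - [[0,0,0],[0,0,0],8.5]

```text
time: 3.15
tool_pos: [0.4404, 0.0289, 0.3012]
orientation: [-3.141, 0.0, 1.661]
contact_force: [-1.0, -0.9, 1.0]
finger_gap: 0.0852
```

```bash
python3 - <<'E'
from h import *
st=telemetry.get_state(); print(st["time"],st["tool_pos"],st["orientation"],st["joint_vel"].round(3),st["q"].round(3))
im=vision.snapshot("wrist"); cv2.imwrite("pics/w1.png",im[:,:,::-1])
C=cam("wrist",st)
J=jig(.5335,-.062,.0915)
for q,p in [("knob",[0,.164,.077]),("bar",[0,0,.038]),("tab",[0,.034,.064]),("plate",[0,0,.025])]:
    for d in vision.masks_of("wrist",q)[:2]:
        v,u=np.nonzero(d["mask"]); print(q,round(d["conf"],2),np.round(d["rect"]),u.mean(),v.mean(),"pred",proj(C,J(p)))
E
```

```text
3.15 [0.44036722 0.02885208 0.30115108] [-3.14116156e+00  1.04376929e-04  1.66068667e+00] [-0.023 -0.01  -0.006  0.001 -0.001  0.002] [ 0.515 -0.082 -0.352 -0.    -1.301 -1.996]
knob 0.61 [360. 220.  20.  24.] 368.54214123006835 232.06833712984056 pred [[367.27358418 232.47534627]]
bar 0.7 [196. 212.  86.  22.] 243.37126325940213 220.1533269045323 pred [[249.17251665 220.88349638]]
bar 0.29 [356. 218.  23.  26.] 368.3050847457627 231.64891041162227 pred [[249.17251665 220.88349638]]
tab 0.7 [192. 215.  90.  18.] 243.34615384615384 220.1492673992674 pred [[269.67638406 228.48955242]]
tab 0.62 [514. 110. 109.  55.] 563.9854500616523 137.1921085080148 pred [[269.67638406 228.48955242]]
plate 0.88 [225. 180.  50.  78.] 252.05890505890505 215.69230769230768 pred [[250.97170483 217.49527302]]
plate 0.84 [118. 284.  53.  29.] 141.94851994851996 301.7773487773488 pred [[250.97170483 217.49527302]]
```

View pics/w1.png

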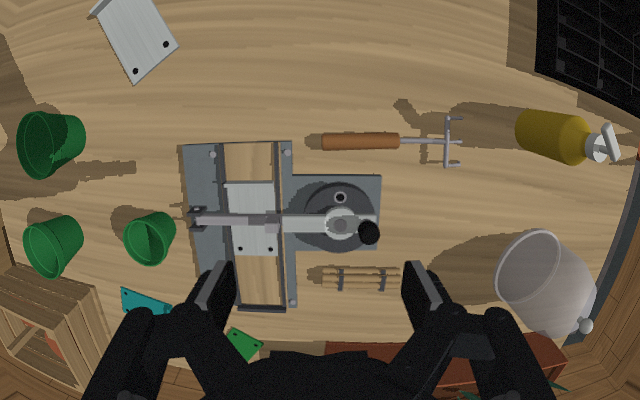

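```bash
python3 - <<'E'
from h import *
im=vision.snapshot("wrist"); im=im[130:330,170:400,::-1].copy()
st=telemetry.get_state(); C=cam("wrist",st)
cv2.imwrite("pics/w1z.png",cv2.resize(im,None,fx=3.4,fy=3,interpolation=cv2.INTER_CUBIC) if 0 else cv2.resize(im,None,fx=3,fy=3,interpolation=cv2.INTER_CUBIC))
b=cv2.resize(im,None,fx=3,fy=3,interpolation=cv2.INTER_CUBIC)
J=jig(.5335,-.062,.0915)
def poly(P,c):
    uv=(proj(C,J(np.array(P)/1e3))-[170,130]+.33)*3; cv2.polylines(b,[np.round(uv).astype(int)],True,c,1)
poly([[175,-105,15],[-110,-105,15],[-110,60,15],[-60,60,15],[-60,190,15],[60,190,15],[60,60,15],[175,60,15]],(0,0,255))
t=np.linspace(0,2*np.pi,60)
poly([[52*np.cos(a),128+52*np.sin(a),38] for a in t],(0,255,255))
poly([[14*np.cos(a),164+14*np.sin(a),90] for a in t],(0,255,0))
poly([[7,-85,38],[7,64,38],[-7,64,38],[-7,-85,38]],(255,0,0))
poly([[60,-35,25],[60,35,25],[-60,35,25],[-60,-35,25]],(255,0,255))
poly([[-60,-35,38],[-60,35,38],[-55,35,38],[-55,-35,38]],(255,0,255))
cv2.imwrite("pics/w1o.png",b)
E
```

```text
(no output)
```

View pics/w1o.png

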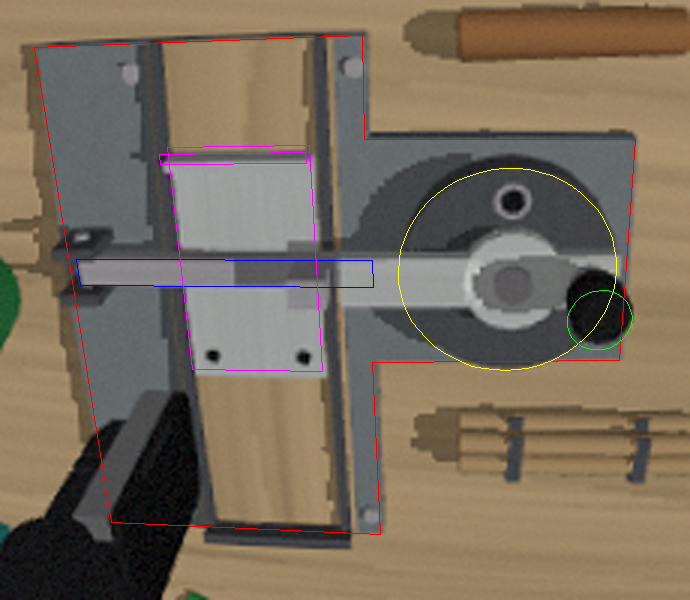

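View pics/w1z.png

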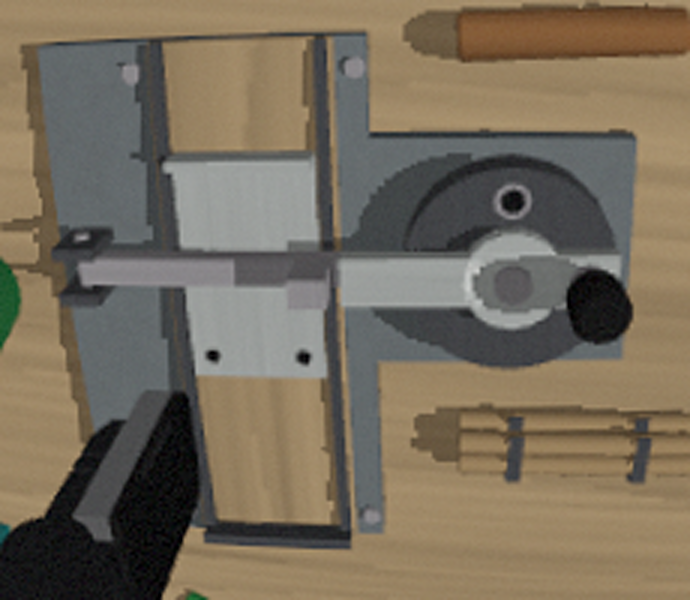

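```bash
python3 - <<'E'
from h import *
J=jig(.5335,-.062,.0915)
k=J([0,.164,0])[0];print(k)
plan([((k[0],k[1],.19),down(3.233))],8.5)
E
```

```text
[0.51851493 0.10131395 0.        ]
11
[[[0.6,0.77,1.01],[0.0,0.0,-1.03],8.5],[[0.49,0.84,1.02],[0.0,0.0,-1.02],8.5],[[0.36,0.9,1.01],[0.0,0.0,-1.03],8.5],[[0.23,0.95,1.01],[0.0,0.0,-1.02],8.5],[[0.09,0.97,1.02],[0.0,0.0,-1.03],8.5],[[-0.05,0.97,1.01],[0.0,0.0,-1.02],8.5],[[-0.19,0.95,1.01],[0.0,0.0,-1.03],8.5],[[-0.32,0.92,1.02],[0.0,0.0,-1.02],8.5],[[-0.45,0.87,1.01],[0.0,0.0,-1.03],8.5],[[-0.56,0.79,1.01],[0.0,0.0,-1.02],8.5]]
[[[-0.68,0.7,1.02],[0.0,0.0,-1.03],8.5]]
end [0.5185 0.1013 0.19  ] [ 3.141  0.    -3.05 ]
```

Emit:
send_rows:
  targets:
    - [[0.6,0.8,1.0],[0,0,-1.03],8.5]
    - [[0.5,0.84,1.0],[0,0,-1.02],8.5]
    - [[0.36,0.9,1.0],[0,0,-1.03],8.5]
    - [[0.23,0.95,1.0],[0,0,-1.02],8.5]
    - [[0.1,0.97,1.0],[0,0,-1.03],8.5]
    - [[-0.05,0.97,1.0],[0,0,-1.02],8.5]
    - [[-0.2,0.95,1.0],[0,0,-1.03],8.5]
    - [[-0.32,0.92,1.0],[0,0,-1.02],8.5]
    - [[-0.45,0.87,1.0],[0,0,-1.03],8.5]
    - [[-0.56,0.79,1.0],[0,0,-1.02],8.5]

```text
time: 4.7
tool_pos: [0.512, 0.0953, 0.2011]
orientation: [3.142, 0.0, 3.095]
contact_force: [0.2, -0.2, -0.9]
finger_gap: 0.0845
```

Emit:
send_rows:
  targets:
    - [[-0.7,0.7,1.0],[0,0,-1.03],8.5]
    - [[0,0,0],[0,0,0],8.5]
    - [[0,0,0],[0,0,0],8.5]

```text
time: 5.08
tool_pos: [0.519, 0.1019, 0.1916]
orientation: [-3.142, 0.0, -3.052]
contact_force: [0.9, -0.3, -0.2]
finger_gap: 0.0852
```

```bash
cat >> h.py <<'E'
def overlay(C,b,J,off,f,plate=0,items=None):
    def poly(P,c):
        uv=(proj(C,J(np.array(P)/1e3))-off+.5)*f-.5; cv2.polylines(b,[np.round(uv).astype(int)],True,c,1)
    t=np.linspace(0,2*np.pi,60)
    poly([[175,-105,15],[-110,-105,15],[-110,60,15],[-60,60,15],[-60,190,15],[60,190,15],[60,60,15],[175,60,15]],(0,0,255))
    poly([[52*np.cos(a),128+52*np.sin(a),38] for a in t],(0,255,255))
    for z in (64,90): poly([[14*np.cos(a),164+14*np.sin(a),z] for a in t],(0,255,0))
    poly([[7,-85,38],[7,64,38],[-7,64,38],[-7,-85,38]],(255,0,0))
    poly([[7,25,64],[7,43,64],[-7,43,64],[-7,25,64]],(255,0,0))
    poly([[60+plate,-35,25],[60+plate,35,25],[-60+plate,35,25],[-60+plate,-35,25]],(255,0,255))
E
python3 - <<'E'
from h import *
st=telemetry.get_state(); print(st["time"],st["tool_pos"],st["orientation"],st["q"].round(3))
im=vision.snapshot("wrist"); cv2.imwrite("pics/w2.png",im[:,:,::-1])
C=cam("wrist",st); b=im[:,:,::-1].copy(); overlay(C,b,jig(.5335,-.062,.0915),[0,0],1); cv2.imwrite("pics/w2o.png",b)
for d in vision.masks_of("wrist","knob")[:2]:
    v,u=np.nonzero(d["mask"]); print(round(d["conf"],2),np.round(d["rect"]),u.mean(),v.mean(),proj(C,jig(.5335,-.062,.0915)([0,.164,.077])))
E
```

```text
5.075 [0.51900771 0.10185695 0.19163596] [-3.14155885e+00  1.24787697e-04 -3.05201484e+00] [ 0.565  0.15  -0.367  0.    -1.055 -0.475]
0.79 [302. 179.  31.  34.] 317.8529411764706 196.7363445378151 [[317.35926122 195.10506501]]
0.52 [379. 123.  62. 170.] 415.2367601246106 188.0198598130841 [[317.35926122 195.10506501]]
```

View pics/w2.png

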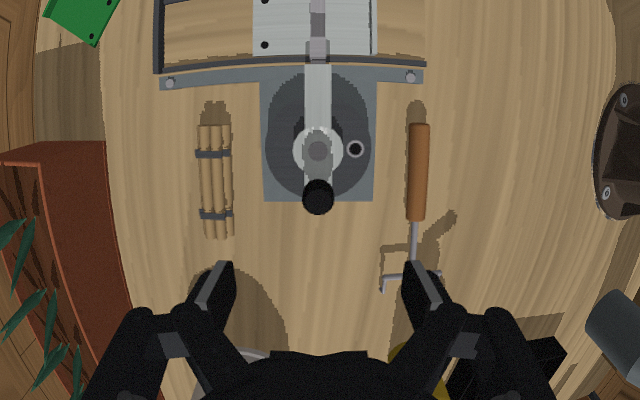

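View pics/w2o.png

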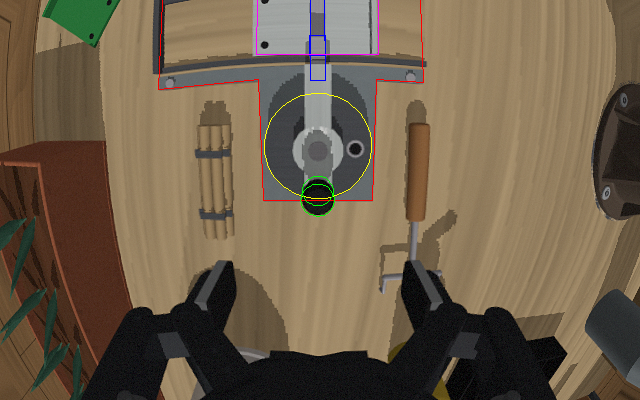

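Emit:
send_rows:
  targets:
    - [[0,0,4.0],[0,0,0],7]
    - [[0,0,4.0],[0,0,0],6]
    - [[0,0,3.2],[0,0,0],6]
    - [[0,0,2.0],[0,0,0],6]
    - [[0,0,0],[0,0,0],6]
  squeeze: 50

```text
time: 5.8
tool_pos: [0.5182, 0.1016, 0.0585]
orientation: [-3.141, -0.002, -3.05]
contact_force: [0.3, 0.2, 0.4]
finger_gap: 0.0605
```

Emit:
send_rows:
  targets:
    - [[0,0,0],[0,0,0],2]
    - [[0,0,0],[0,0,0],2]
    - [[0,0,0],[0,0,0],2]
    - [[0,0,0],[0,0,0],2]
    - [[0,0,0],[0,0,0],2]
    - [[0,0,0],[0,0,0],2]

```text
time: 6.55
tool_pos: [0.5198, 0.1027, 0.0608]
orientation: [3.141, 0.002, -3.049]
contact_force: [-2.2, -0.4, 4.7]
finger_gap: 0.0262
```

```bash
python3 - <<'E'
from h import *
st=telemetry.get_state(); print(st["time"],st["tool_pos"],st["orientation"],st["contact_force"],st["finger_gap"])
im=vision.snapshot("wrist"); cv2.imwrite("pics/w3.png",im[:,:,::-1])
E
```

```text
6.55 [0.51978837 0.10267147 0.06081426] [ 3.14068383e+00  2.18557524e-03 -3.04859466e+00] [-2.17080952 -0.35175137  4.69398518] 0.026178821037499963
```

View pics/w3.png

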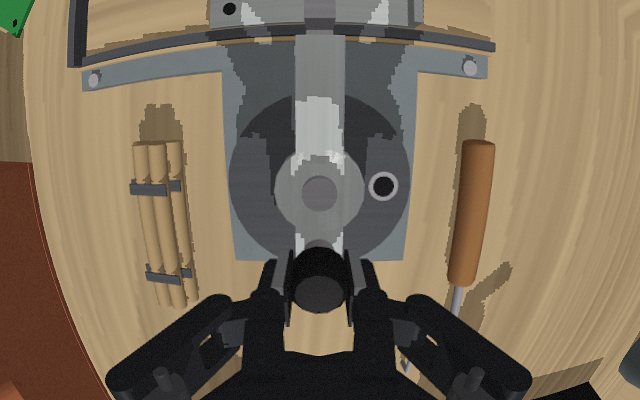

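Emit:
send_rows:
  targets:
    - [[0,0,-0.6],[0,0,0],2]
    - [[0,0,-0.7],[0,0,0],2]
    - [[0,0,0],[0,0,0],2]
    - [[0,0,0],[0,0,0],2]

```text
time: 7.1
tool_pos: [0.5194, 0.1025, 0.0723]
orientation: [3.141, 0.001, -3.048]
contact_force: [3.4, 1.7, -5.0]
finger_gap: 0.026
```

```bash
python3 - <<'E'
from h import *
st=telemetry.get_state(); print(st["time"],st["tool_pos"],st["orientation"],st["contact_force"],st["finger_gap"])
im=vision.snapshot("wrist"); cv2.imwrite("pics/w4.png",im[:,:,::-1])
# arc about turret axis
p=np.array([st["tool_pos"][0],st["tool_pos"][1]]); J=jig(.5335,-.062,.0915); ax=J([0,.128,0])[0]
k0=np.array([*st["tool_pos"]]); print(ax, np.linalg.norm(k0[:2]-ax[:2]))
th=0.0915+np.pi/2
poses=[]
r=.036
R0=Rn.from_euler("xyz",st["orientation"])
n=14
prev=None
for i in range(1,n+1):
    a=np.pi/2*1.0*i/n
    dp=r*np.array([np.cos(th+a)-np.cos(th),np.sin(th+a)-np.sin(th),0])
    poses.append((k0+dp,Rn.from_euler("z",a)*R0))
plan(poses,2.0)
E
```

```text
7.1 [0.51941031 0.1025431  0.07234193] [ 3.14119017e+00  7.60407358e-04 -3.04842044e+00] [ 3.40246845  1.65772329 -5.00128653] 0.02602940832901798
[0.52180434 0.06546455 0.        ] 0.037155758828725086
14
[[[0.4,-0.02,-0.01],[-0.0,-0.0,-0.8],2.0],[[0.41,-0.02,0.0],[-0.0,-0.0,-0.81],2.0],[[0.4,-0.02,0.0],[-0.0,-0.0,-0.8],2.0],[[0.4,-0.03,0.0],[-0.0,-0.0,-0.8],2.0],[[0.41,-0.02,0.0],[-0.0,-0.0,-0.81],2.0],[[0.4,-0.02,0.0],[-0.0,-0.0,-0.8],2.0],[[0.4,-0.02,0.0],[-0.0,-0.0,-0.81],2.0],[[0.41,-0.02,0.0],[-0.01,-0.0,-0.8],2.0],[[0.4,-0.03,0.0],[0.0,0.0,-0.8],2.0],[[0.4,-0.02,0.0],[0.0,0.0,-0.81],2.0]]
[[[0.41,-0.02,0.0],[0.0,0.0,-0.8],2.0],[[0.4,-0.02,-0.0],[0.0,0.0,-0.8],2.0],[[0.4,-0.02,-0.0],[0.0,0.0,-0.81],2.0],[[0.41,-0.03,-0.0],[0.0,0.0,-0.8],2.0]]
end [0.4869 0.0634 0.0723] [ 3.141e+00  1.000e-03 -1.478e+00]
```

View pics/w4.png

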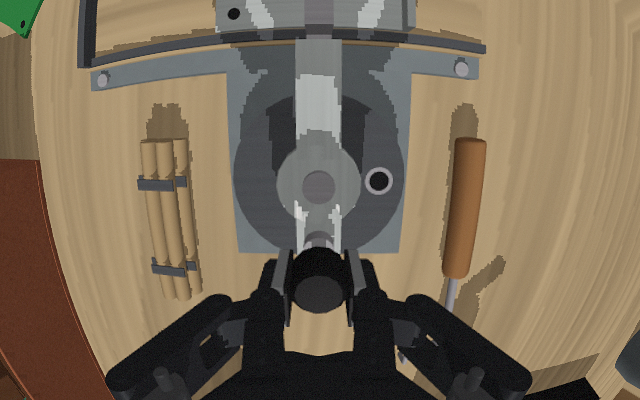

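Emit:
send_rows:
  targets:
    - [[0.4,-0.02,-0.1],[0,0,-0.8],2]
    - [[0.4,-0.02,0],[0,0,-0.8],2]
    - [[0.4,-0.02,0],[0,0,-0.8],2]
    - [[0.4,-0.02,0],[0,0,-0.8],2]

```text
time: 7.65
tool_pos: [0.5039, 0.0975, 0.0731]
orientation: [3.142, -0.0, -2.598]
contact_force: [3.9, 0.5, -6.5]
finger_gap: 0.0262
```

Emit:
send_rows:
  targets:
    - [[0.4,-0.02,0],[0,0,-0.8],2]
    - [[0.4,-0.02,0],[0,0,-0.8],2]
    - [[0.4,-0.02,0],[0,0,-0.8],2]
    - [[0.4,-0.02,0],[0,0,-0.8],2]
    - [[0.4,-0.02,0],[0,0,-0.8],2]
    - [[0.4,-0.03,0],[0,0,-0.8],2]
    - [[0.4,-0.02,0],[0,0,-0.81],2]
    - [[0.4,-0.02,0],[0,0,-0.81],2]
    - [[0.4,-0.02,0],[0,0,-0.81],2]
    - [[0.4,-0.03,0],[0,0,-0.81],2]

```text
time: 8.9
tool_pos: [0.4862, 0.0629, 0.073]
orientation: [3.14, -0.001, -1.476]
contact_force: [3.7, -1.9, -5.6]
finger_gap: 0.0262
```

```bash
python3 - <<'E'
from h import *
st=telemetry.get_state(); print(st["time"],st["tool_pos"],st["orientation"],st["contact_force"],st["moment"],st["finger_gap"],st["q"].round(2))
im=vision.snapshot("wrist"); cv2.imwrite("pics/w5.png",im[:,:,::-1])
print(jig(.5335,-.062,.0915)([-.036,.128,0]))
E
```

```text
8.9 [0.48623531 0.06290234 0.0729518 ] [ 3.14045540e+00 -7.67856445e-04 -1.47584799e+00] [ 3.716525   -1.89760989 -5.59732285] [-0.68444582 -1.24182686 -0.13623345] 0.026156821718324088 [ 0.53  0.23 -0.59  0.   -0.75  1.13]
[[0.48595493 0.06217514 0.        ]]
```

View pics/w5.png

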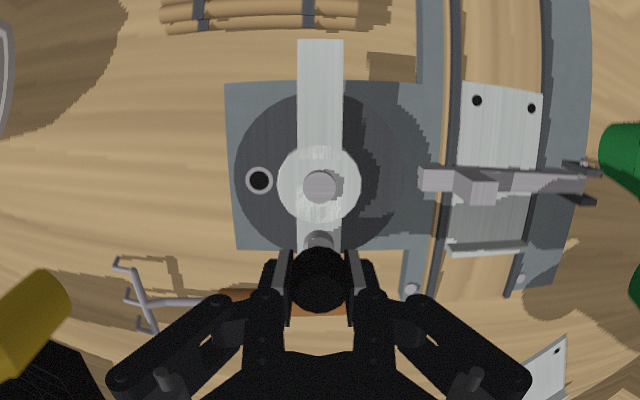

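Emit:
send_rows:
  targets:
    - [[0,0,0.6],[0,0,0],2]
    - [[0,0,0.6],[0,0,0],2]
    - [[0,0,0],[0,0,0],2]

```text
time: 9.32
tool_pos: [0.4863, 0.0632, 0.061]
orientation: [3.14, -0.001, -1.48]
contact_force: [1.7, -4.2, -2.6]
finger_gap: 0.0265
```

Emit:
send_rows:
  targets:
    - [[0,0,0],[0,0,0],5]
    - [[0,0,0],[0,0,0],5]
    - [[0,0,0],[0,0,0],5]

```text
time: 9.7
tool_pos: [0.4868, 0.064, 0.0615]
orientation: [-3.141, 0.0, -1.479]
contact_force: [0.7, 0.7, -1.0]
finger_gap: 0.0496
```

```bash
python3 - <<'E'
from h import *
st=telemetry.get_state(); print(st["time"],st["tool_pos"],st["orientation"],st["contact_force"],st["finger_gap"])
im=vision.snapshot("wrist"); cv2.imwrite("pics/w6.png",im[:,:,::-1])
E
```

```text
9.7 [0.4868123  0.06395795 0.06145306] [-3.14115964e+00  3.39624410e-04 -1.47901369e+00] [ 0.66039325  0.74383195 -1.03730981] 0.04959027131792981
```

View pics/w6.png

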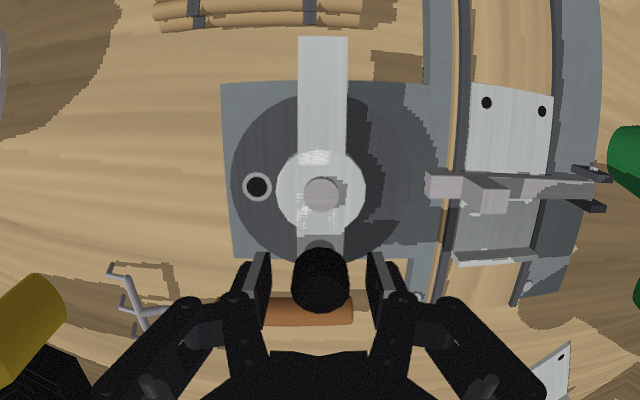

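```bash
python3 - <<'E'
from h import *
J=jig(.5335,-.062,.0915)
k=J([0,.034,0])[0];print(k)
st=telemetry.get_state(); p=st["tool_pos"]; R=Rn.from_euler("xyz",st["orientation"])
plan([(p+[0,0,.055],R),((k[0],k[1],.16),down(-3.05))],5.0)
E
```

```text
[ 0.53039334 -0.02814223  0.        ]
12
[[[-0.0,-0.0,-5.5],[0.0,0.0,0.0],5.0],[[0.87,-0.32,-0.4],[-0.0,0.0,1.02],5.0],[[0.81,-0.44,-0.39],[-0.0,0.0,1.03],5.0],[[0.75,-0.55,-0.4],[0.0,0.0,1.02],5.0],[[0.66,-0.65,-0.4],[0.0,0.0,1.02],5.0],[[0.56,-0.74,-0.39],[0.0,0.0,1.02],5.0],[[0.44,-0.81,-0.4],[0.0,0.0,1.03],5.0],[[0.33,-0.86,-0.39],[0.0,0.0,1.02],5.0],[[0.2,-0.91,-0.4],[0.0,0.0,1.02],5.0],[[0.08,-0.92,-0.4],[0.0,0.0,1.03],5.0]]
[[[-0.07,-0.92,-0.39],[0.0,0.0,1.02],5.0],[[-0.19,-0.91,-0.4],[0.0,0.0,1.02],5.0]]
end [ 0.5304 -0.0282  0.16  ] [ 3.141  0.    -3.05 ]
```

Emit:
send_rows:
  targets:
    - [[0,0,-5.5],[0,0,0],5]
    - [[0.87,-0.32,-0.4],[0,0,1.02],5]
    - [[0.8,-0.44,-0.4],[0,0,1.03],5]
    - [[0.75,-0.55,-0.4],[0,0,1.02],5]
    - [[0.66,-0.65,-0.4],[0,0,1.02],5]
    - [[0.56,-0.74,-0.4],[0,0,1.02],5]
    - [[0.44,-0.8,-0.4],[0,0,1.03],5]
    - [[0.33,-0.86,-0.4],[0,0,1.02],5]
    - [[0.2,-0.9,-0.4],[0,0,1.02],5]
    - [[0.08,-0.92,-0.4],[0,0,1.03],5]

```text
time: 11.0
tool_pos: [0.5223, -0.0116, 0.1525]
orientation: [3.141, 0.0, -2.77]
contact_force: [-0.0, -0.3, -0.1]
finger_gap: 0.0499
```

Emit:
send_rows:
  targets:
    - [[-0.07,-0.92,-0.4],[0,0,1.02],5]
    - [[-0.2,-0.9,-0.4],[0,0,1.02],5]
    - [[0,0,0],[0,0,0],5]
    - [[0,0,0],[0,0,0],5]

```text
time: 11.5
tool_pos: [0.53, -0.0279, 0.1601]
orientation: [3.141, -0.0, -3.047]
contact_force: [-0.4, -0.4, 0.5]
finger_gap: 0.05
```

```bash
python3 - <<'E'
from h import *
st=telemetry.get_state(); print(st["time"],st["tool_pos"],st["orientation"],st["q"].round(3))
im=vision.snapshot("wrist"); cv2.imwrite("pics/w7.png",im[:,:,::-1])
C=cam("wrist",st); b=im[:,:,::-1].copy(); overlay(C,b,jig(.5335,-.062,.0915),[0,0],1); cv2.imwrite("pics/w7o.png",b)
im=vision.snapshot("scene"); cv2.imwrite("pics/s7.png",cv2.resize(im[140:260,230:390,::-1],None,fx=5,fy=5,interpolation=cv2.INTER_CUBIC))
E
```

```text
11.5 [ 0.53003755 -0.02786071  0.16012909] [ 3.14144696e+00 -2.03472163e-04 -3.04706683e+00] [ 0.317  0.182 -0.405 -0.    -0.983 -0.222]
```

View pics/w7o.png

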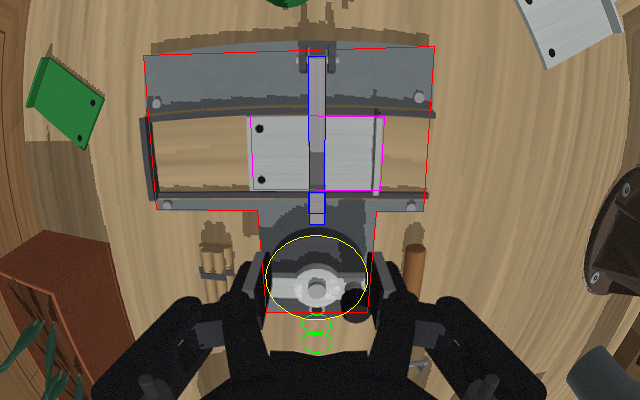

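View pics/s7.png

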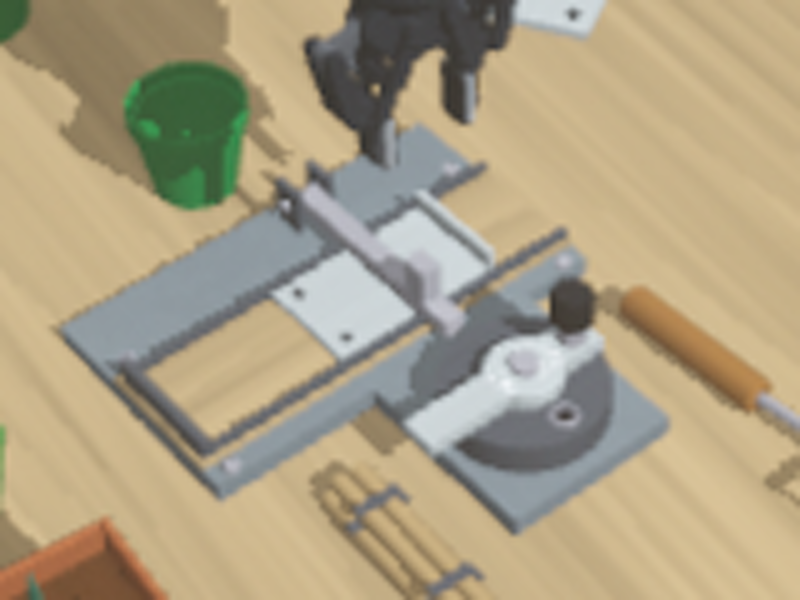

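```bash
python3 - <<'E'
from h import *
from scipy.spatial import ConvexHull
C=cam("scene"); J=jig(.5335,-.062,.0915); t=np.linspace(0,2*np.pi,40)
def sil(c,l): 
    P=np.array([[c[0]+14*np.cos(a),c[1]+14*np.sin(a),z+l] for z in(64,90) for a in t])/1e3; uv=proj(C,J(P)); return uv.min(0),uv.max(0)
im=cv2.imread("pics/scene0.png").astype(int).max(2)
vision.snapshot("scene"); im2=vision.snapshot("scene").astype(int).max(2)
for n,I,c in [("start",im,(0,164)),("now",im2,(-36,128))]:
    a,b=sil(c,0); a2,b2=sil(c,8)
    x0,y0=int(a[0])-4,int(a[1])-6; sub=(I[y0:int(b[1])+4,x0:int(b[0])+5]<70)
    n_,lab,stt,cen=cv2.connectedComponentsWithStats(sub.astype(np.uint8)); i=1+stt[1:,4].argmax()
    s=stt[i]; print(n,"pred",a.round(1),b.round(1),"lift8",a2.round(1),b2.round(1),"meas",[x0+s[0],y0+s[1]],[x0+s[0]+s[2],y0+s[1]+s[3]],(cen[i]+[x0,y0]).round(1))
E
```

```text
start pred [337.4 206.6] [347.4 220. ] lift8 [337.4 204.6] [347.5 218.2] meas [np.int32(339), np.int32(212)] [np.int32(348), np.int32(219)] [342.7 215.2]
now pred [338.6 193.7] [348.4 206.8] lift8 [338.6 191.8] [348.5 205. ] meas [np.int32(340), np.int32(199)] [np.int32(348), np.int32(206)] [342.4 202.7]
```

```bash
python3 - <<'E'
import cv2
a=cv2.imread("pics/w7.png");b=cv2.imread("pics/w7o.png")
c=[cv2.resize(x[40:250,260:380],None,fx=2.8,fy=2.8,interpolation=cv2.INTER_CUBIC) for x in (a,b)]
cv2.imwrite("pics/w7z.png",cv2.hconcat(c))
E
```

```text
(no output)
```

View pics/w7z.png

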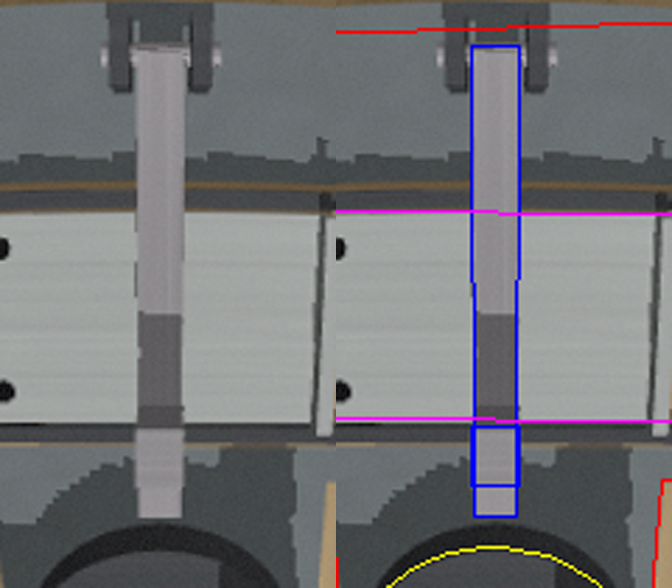

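Emit:
send_rows:
  targets:
    - [[-0.04,-0.03,4.0],[0,0,0],4.5]
    - [[0,0,4.0],[0,0,0],4]
    - [[0,0,3.0],[0,0,0],4]
    - [[0,0,1.4],[0,0,0],4]
    - [[0,0,0],[0,0,0],4]
  squeeze: 30

```text
time: 12.32
tool_pos: [0.5304, -0.0283, 0.0358]
orientation: [-3.141, -0.002, -3.049]
contact_force: [0.5, 0.7, 0.3]
finger_gap: 0.0404
```

Emit:
send_rows:
  targets:
    - [[0,0,0],[0,0,0],0.8]
    - [[0,0,0],[0,0,0],0.8]
    - [[0,0,0],[0,0,0],0.8]
    - [[0,0,0],[0,0,0],0.8]

```text
time: 12.82
tool_pos: [0.5316, -0.028, 0.0375]
orientation: [3.141, 0.002, -3.05]
contact_force: [-1.1, 1.6, 7.4]
finger_gap: 0.0132
```

```bash
python3 - <<'E'
from h import *
st=telemetry.get_state(); print(st["time"],st["tool_pos"],st["orientation"],st["contact_force"],st["finger_gap"])
R0=Rn.from_euler("xyz",st["orientation"]); p0=st["tool_pos"]
J=jig(.5335,-.062,.0915); h=J([0,-.085,.032])[0]; ax=J([1,0,0])[0]-J([0,0,0])[0]; 
g0=p0+R0.apply([0,0,-.0187]); print("grasp",g0,J([0,.034,.057]))
poses=[]
n=16
for i in range(1,n+1):
    th=1.44*i/n
    g=h+Rn.from_rotvec(ax*th).apply(g0-h); R=Rn.from_rotvec(ax*th*.5)*R0
    poses.append((g-R.apply([0,0,-.0187]),R))
plan(poses,0.8)
E
```

```text
12.825 [ 0.53161235 -0.02803991  0.03752999] [ 3.14132373e+00  2.25061119e-03 -3.04952020e+00] [-1.09091507  1.55073889  7.35994187] 0.013217534574504496
grasp [ 0.53157091 -0.02804879  0.05622994] [[ 0.53039334 -0.02814223  0.057     ]]
16
[[[-0.0,-0.18,-1.06],[-0.32,-0.0,0.0],0.8],[[-0.0,-0.23,-1.05],[-0.32,-0.0,0.0],0.8],[[-0.01,-0.28,-1.03],[-0.33,-0.0,0.0],0.8],[[0.0,-0.32,-1.02],[-0.32,-0.0,0.0],0.8],[[-0.0,-0.37,-1.0],[-0.32,-0.0,0.0],0.8],[[-0.0,-0.41,-0.97],[-0.32,-0.0,0.0],0.8],[[-0.0,-0.45,-0.95],[-0.33,-0.0,0.0],0.8],[[-0.0,-0.5,-0.93],[-0.32,-0.0,0.01],0.8],[[-0.01,-0.54,-0.9],[-0.32,-0.0,-0.0],0.8],[[0.0,-0.57,-0.87],[-0.32,-0.0,-0.0],0.8]]
[[[0.0,-0.62,-0.84],[-0.33,-0.0,-0.0],0.8],[[-0.0,-0.65,-0.81],[-0.32,-0.0,-0.0],0.8],[[-0.0,-0.69,-0.78],[-0.32,-0.0,-0.0],0.8],[[-0.0,-0.72,-0.73],[-0.32,-0.0,-0.0],0.8],[[-0.0,-0.76,-0.71],[-0.32,-0.0,-0.0],0.8],[[-0.01,-0.78,-0.66],[-0.33,-0.0,0.0],0.8]]
end [ 0.5422 -0.1427  0.1391] [ 2.421e+00  2.000e-03 -3.051e+00]
```

Emit:
send_rows:
  targets:
    - [[0,-0.18,-1.06],[-0.32,0,0],0.8]
    - [[0,-0.23,-1.05],[-0.32,0,0],0.8]
    - [[0,-0.28,-1.03],[-0.33,0,0],0.8]
    - [[0,-0.32,-1.02],[-0.32,0,0],0.8]
  squeeze: 40

```text
time: 13.32
tool_pos: [0.5326, -0.0403, 0.0772]
orientation: [2.959, 0.002, -3.05]
contact_force: [3.8, 1.2, -8.9]
finger_gap: 0.013
```

Emit:
send_rows:
  targets:
    - [[0,-0.37,-1.0],[-0.32,0,0],0.8]
    - [[0,-0.41,-0.97],[-0.32,0,0],0.8]
    - [[0,-0.45,-0.95],[-0.33,0,0],0.8]
    - [[0,-0.5,-0.93],[-0.32,0,0],0.8]
    - [[0,-0.54,-0.9],[-0.32,0,0],0.8]

```text
time: 13.95
tool_pos: [0.5357, -0.0741, 0.1166]
orientation: [2.733, 0.002, -3.051]
contact_force: [4.1, 4.6, -6.5]
finger_gap: 0.0131
```

```bash
python3 - <<'E'
from h import *
st=telemetry.get_state(); print(st["q"].round(3))
im=vision.snapshot("scene"); cv2.imwrite("pics/s8.png",cv2.resize(im[100:260,220:400,::-1],None,fx=3.5,fy=3.5,interpolation=cv2.INTER_CUBIC))
E
```

```text
[-0.087  0.351 -0.178 -0.442 -1.156  0.382]
```

View pics/s8.png

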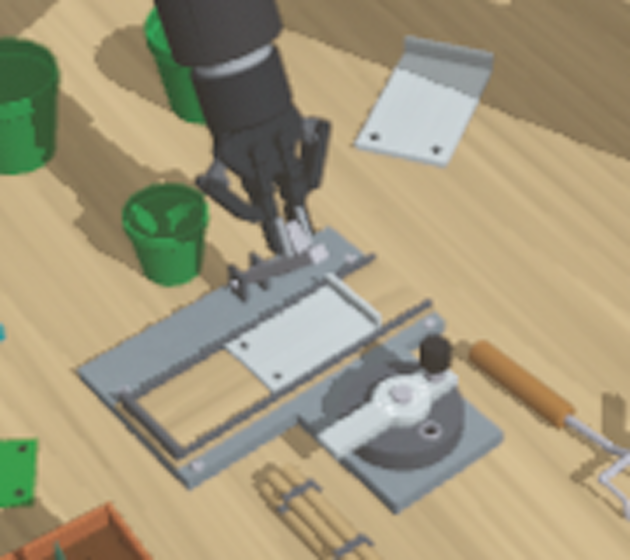

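The bar is up at about 0.8 rad and following the grip, so I'll continue.

Emit:
send_rows:
  targets:
    - [[0,-0.57,-0.87],[-0.32,0,0],0.8]
    - [[0,-0.62,-0.84],[-0.33,0,0],0.8]
    - [[0,-0.65,-0.81],[-0.32,0,0],0.8]
    - [[0,-0.69,-0.78],[-0.32,0,0],0.8]

```text
time: 14.5
tool_pos: [0.539, -0.111, 0.1343]
orientation: [2.553, 0.001, -3.05]
contact_force: [2.9, 6.8, -4.9]
finger_gap: 0.0131
```

Emit:
send_rows:
  targets:
    - [[0,-0.72,-0.73],[-0.32,0,0],0.8]
    - [[0,-0.76,-0.71],[-0.32,0,0],0.8]
    - [[0,-0.78,-0.66],[-0.33,0,0],0.8]
    - [[0,0,0],[0,0,0],0.8]

```text
time: 15.0
tool_pos: [0.542, -0.143, 0.1378]
orientation: [2.42, 0.0, -3.052]
contact_force: [3.3, 1.5, -0.2]
finger_gap: 0.0132
```

```bash
python3 - <<'E'
from h import *
st=telemetry.get_state(); print(st["time"],st["q"].round(3),st["tool_pos"],st["orientation"])
im=vision.snapshot("scene"); cv2.imwrite("pics/s9.png",cv2.resize(im[80:260,220:400,::-1],None,fx=3.3,fy=3.3,interpolation=cv2.INTER_CUBIC))
im=vision.snapshot("wrist"); cv2.imwrite("pics/w9.png",im[:,:,::-1])
E
```

```text
15.0 [-0.376  0.519  0.072 -0.633 -1.513  0.633] [ 0.54198833 -0.1430242   0.13784727] [ 2.41958861e+00  4.24895265e-04 -3.05156259e+00]
```

View pics/s9.png

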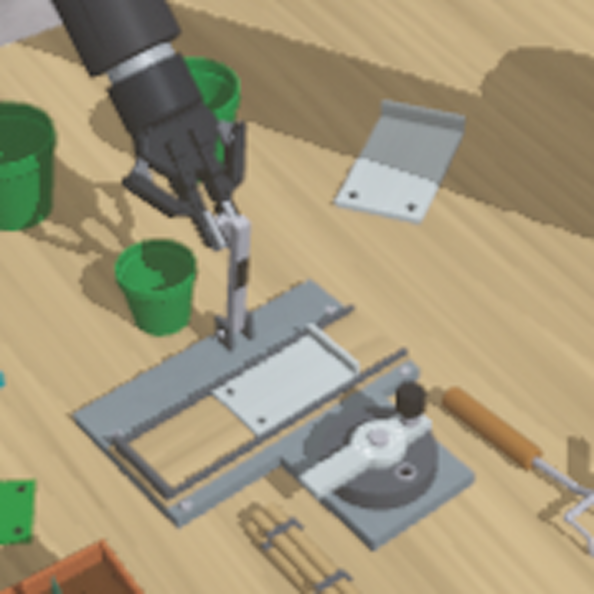

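View pics/w9.png

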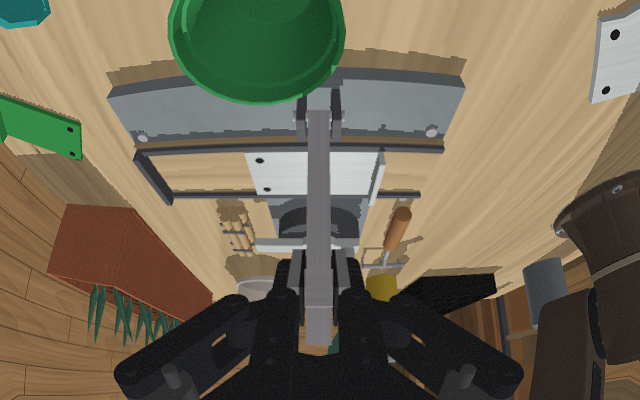

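```bash
python3 - <<'E'
from h import *
st=telemetry.get_state(); p=st["tool_pos"]; R=Rn.from_euler("xyz",st["orientation"])
J=jig(.5335,-.062,.0915)
b=p+R.apply([0,0,-.08]); print(b)
a=J([-.06,-.04,.27])[0]
t=J([-.105,0,.16])[0]
print(t)
plan([(b,R),(a,down(-3.05-.7854)),(t,down(1.662))],0.0)
E
```

```text
[ 0.54670952 -0.19550352  0.19804251]
[ 0.42893924 -0.0715941   0.16      ]
15
[[[-0.0,0.0,-4.0],[0.0,0.0,0.0],0.0],[[-0.0,-0.0,-4.0],[0.0,0.0,0.0],0.0],[[0.87,1.69,0.11],[0.7,-0.29,0.77],0.0],[[1.05,1.59,-0.08],[0.7,-0.29,0.76],0.0],[[1.2,1.45,-0.29],[0.69,-0.28,0.77],0.0],[[1.33,1.27,-0.46],[0.7,-0.29,0.77],0.0],[[1.44,1.08,-0.63],[0.7,-0.29,0.77],0.0],[[1.51,0.84,-0.79],[0.7,-0.29,0.76],0.0],[[1.56,0.6,-0.92],[0.7,-0.28,0.77],0.0],[[1.0,-0.06,1.83],[-0.0,-0.0,0.94],0.0]]
[[[0.99,-0.19,1.84],[-0.0,-0.0,0.94],0.0],[[0.95,-0.31,1.83],[-0.0,-0.0,0.93],0.0],[[0.9,-0.44,1.83],[-0.0,0.0,0.94],0.0],[[0.84,-0.55,1.84],[-0.0,0.0,0.94],0.0],[[0.76,-0.65,1.83],[-0.0,0.0,0.94],0.0]]
end [ 0.429  -0.0716  0.16  ] [-3.141  0.     1.662]
```

Emit:
send_rows:
  targets:
    - [[0,0,0],[0,0,0],4]
    - [[0,0,0],[0,0,0],4]
    - [[0,0,0],[0,0,0],4]
    - [[0,0,-4],[0,0,0],4]
    - [[0,0,-4],[0,0,0],4]
    - [[0,0,0],[0,0,0],4]

```text
time: 15.85
tool_pos: [0.5469, -0.1977, 0.2001]
orientation: [2.424, 0.003, -3.051]
contact_force: [-0.4, 0.3, -0.9]
finger_gap: 0.0404
```

```bash
python3 - <<'E'
from h import *
st=telemetry.get_state(); print(st["time"],st["q"].round(3),st["tool_pos"],st["orientation"])
im=vision.snapshot("scene"); cv2.imwrite("pics/s10.png",cv2.resize(im[80:260,220:400,::-1],None,fx=3.3,fy=3.3,interpolation=cv2.INTER_CUBIC))
E
```

```text
15.85 [-0.441  0.508  0.205 -0.607 -1.661  0.6  ] [ 0.54690918 -0.19774113  0.20013605] [ 2.42448048  0.00339462 -3.05114184]
```

View pics/s10.png

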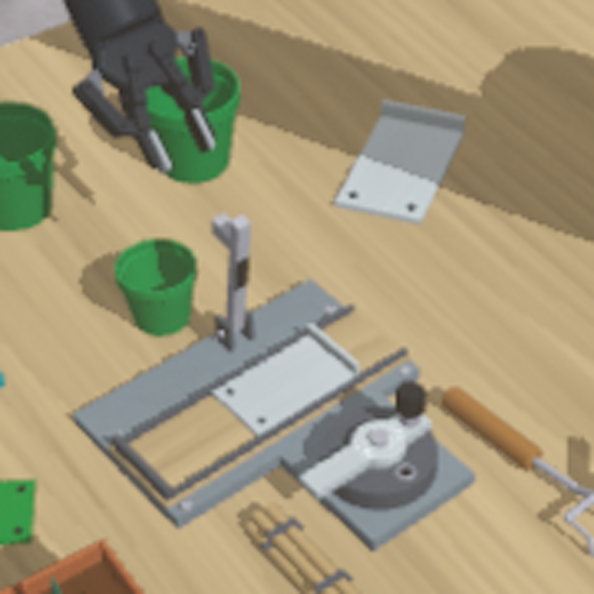

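The bar stands upright by itself and the gripper is clear of it. Next I'll move round to the plate's lip.

Emit:
send_rows:
  targets:
    - [[0.9,1.7,0.1],[0.7,-0.29,0.77],2]
    - [[1.05,1.6,-0.1],[0.7,-0.29,0.76],1]
    - [[1.2,1.45,-0.3],[0.7,-0.28,0.77],0]
    - [[1.33,1.3,-0.5],[0.7,-0.29,0.77],0]
    - [[1.44,1.1,-0.6],[0.7,-0.29,0.77],0]
    - [[1.5,0.84,-0.8],[0.7,-0.29,0.76],0]
    - [[1.56,0.6,-0.9],[0.7,-0.28,0.77],0]
    - [[0,0,0],[0,0,0],0]

```text
time: 16.9
tool_pos: [0.4759, -0.1048, 0.2706]
orientation: [-3.139, -0.0, 2.453]
contact_force: [0.4, -0.3, -0.5]
finger_gap: -0.0001
```

```bash
python3 - <<'E'
from h import *
st=telemetry.get_state(); print(st["time"],st["q"].round(3),st["tool_pos"],st["orientation"])
J=jig(.5335,-.062,.0915); t=J([-.105,0,.13])[0]
plan([(t,down(1.662))],0.0)
E
```

```text
16.9 [ 1.890e-01  2.000e-02 -3.240e-01  1.000e-03 -1.228e+00 -8.780e-01] [ 0.47594087 -0.10476371  0.27061063] [-3.13916165e+00 -4.40873976e-04  2.45294521e+00]
6
[[[0.96,-0.07,2.34],[-0.0,0.0,0.94],0.0],[[0.93,-0.18,2.35],[-0.01,0.0,0.95],0.0],[[0.91,-0.32,2.34],[0.0,0.0,0.94],0.0],[[0.85,-0.43,2.35],[-0.0,0.0,0.95],0.0],[[0.8,-0.54,2.34],[-0.0,0.0,0.94],0.0],[[0.71,-0.64,2.34],[-0.01,0.0,0.94],0.0]]
end [ 0.4289 -0.0716  0.13  ] [3.141e+00 1.000e-03 1.663e+00]
```

Emit:
send_rows:
  targets:
    - [[0.96,-0.07,2.3],[0,0,0.94],0]
    - [[0.93,-0.18,2.3],[0,0,0.95],0]
    - [[0.9,-0.3,2.3],[0,0,0.94],0]
    - [[0.85,-0.43,2.3],[0,0,0.95],0]
    - [[0.8,-0.54,2.3],[0,0,0.94],0]
    - [[0.7,-0.64,2.3],[0,0,0.94],0]
    - [[0,0,0],[0,0,0],0]
    - [[0,0,0],[0,0,0],0]

```text
time: 17.9
tool_pos: [0.4305, -0.074, 0.1332]
orientation: [-3.14, 0.0, 1.662]
contact_force: [0.4, -0.2, 0.3]
finger_gap: -0.0
```

```bash
python3 - <<'E'
from h import *
st=telemetry.get_state(); print(st["time"],st["q"].round(3),st["tool_pos"],st["orientation"])
J=jig(.5335,-.062,.0915)
im=vision.snapshot("wrist"); C=cam("wrist",st); b=im[:,:,::-1].copy(); overlay(C,b,J,[0,0],1,3)
cv2.imwrite("pics/w11.png",b)
plan([(J([-.1,0,.028])[0],down(1.662))],0.0)
E
```

```text
17.9 [ 0.284  0.056 -0.628  0.    -0.888 -1.764] [ 0.43052874 -0.0740231   0.13318431] [-3.13988758e+00  4.43902862e-04  1.66215508e+00]
2
[[[0.13,0.17,5.27],[-0.0,0.0,-0.0],0.0],[[0.13,0.17,5.27],[-0.01,0.0,-0.0],0.0]]
end [ 0.4339 -0.0711  0.028 ] [3.141 0.    1.661]
```

View pics/w11.png

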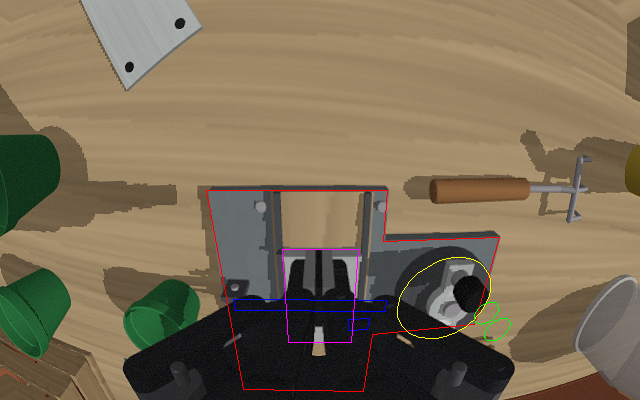

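Emit:
send_rows:
  targets:
    - [[0.13,0.17,4.5],[0,0,0],0]
    - [[0.13,0.17,4.0],[0,0,0],0]
    - [[0,0,2.0],[0,0,0],0]
    - [[0,0,0],[0,0,0],0]

```text
time: 18.45
tool_pos: [0.4327, -0.0713, 0.0271]
orientation: [-3.137, 0.001, 1.66]
contact_force: [0.5, -0.2, -0.5]
finger_gap: 0.0001
```

```bash
python3 - <<'E'
from h import *
st=telemetry.get_state(); print(st["time"],st["tool_pos"],st["orientation"],st["contact_force"])
J=jig(.5335,-.062,.0915)
plan([(J([x,0,.028])[0],down(1.662)) for x in (-.075,-.06,.018)],0.0,vmax=.01)
E
```

```text
18.45 [ 0.4326913  -0.07128766  0.0271008 ] [-3.13736888e+00  9.67112697e-04  1.66002304e+00] [ 0.46506805 -0.19989016 -0.49962935]
13
[[[0.0,0.87,-0.03],[-0.01,0.0,-0.0],0.0],[[0.01,0.88,-0.04],[-0.01,0.0,-0.01],0.0],[[-0.0,0.87,-0.03],[-0.01,0.01,-0.0],0.0],[[-0.0,0.75,0.0],[-0.0,-0.0,-0.0],0.0],[[-0.0,0.75,0.0],[-0.0,-0.0,-0.0],0.0],[[0.0,0.98,0.0],[-0.0,-0.0,-0.0],0.0],[[0.0,0.97,0.0],[-0.0,-0.0,-0.0],0.0],[[0.0,0.98,0.0],[-0.0,-0.0,-0.0],0.0],[[0.0,0.97,0.0],[-0.0,-0.0,-0.0],0.0],[[0.0,0.98,0.0],[-0.0,-0.0,-0.0],0.0]]
[[[0.0,0.97,0.0],[-0.0,-0.0,-0.0],0.0],[[0.01,0.98,0.0],[-0.0,-0.0,-0.0],0.0],[[-0.0,0.97,0.0],[-0.0,-0.0,-0.0],0.0]]
end [ 0.5514 -0.0603  0.028 ] [-3.142 -0.     1.661]
```

Emit:
send_rows:
  targets:
    - [[0,0.87,-0.03],[0,0,0],0]
    - [[0,0.87,-0.03],[0,0,0],0]
    - [[0,0.87,0],[0,0,0],0]
    - [[0,0.75,0],[0,0,0],0]
    - [[0,0.75,0],[0,0,0],0]
    - [[0,0.8,0],[0,0,0],0]
    - [[0,0.8,0],[0,0,0],0]

```text
time: 19.32
tool_pos: [0.4902, -0.066, 0.0281]
orientation: [-3.139, 0.001, 1.659]
contact_force: [-1.7, -0.3, -0.3]
finger_gap: -0.0002
```

```bash
python3 - <<'E'
from h import *
st=telemetry.get_state(); print(st["time"],st["tool_pos"],st["contact_force"])
im=vision.snapshot("scene"); cv2.imwrite("pics/s12.png",cv2.resize(im[80:260,220:400,::-1],None,fx=3.3,fy=3.3,interpolation=cv2.INTER_CUBIC))
im=vision.snapshot("wrist"); cv2.imwrite("pics/w12.png",im[:,:,::-1])
E
```

```text
19.325 [ 0.49016244 -0.06597982  0.02811411] [-1.70768433 -0.25475792 -0.32571222]
```

View pics/s12.png

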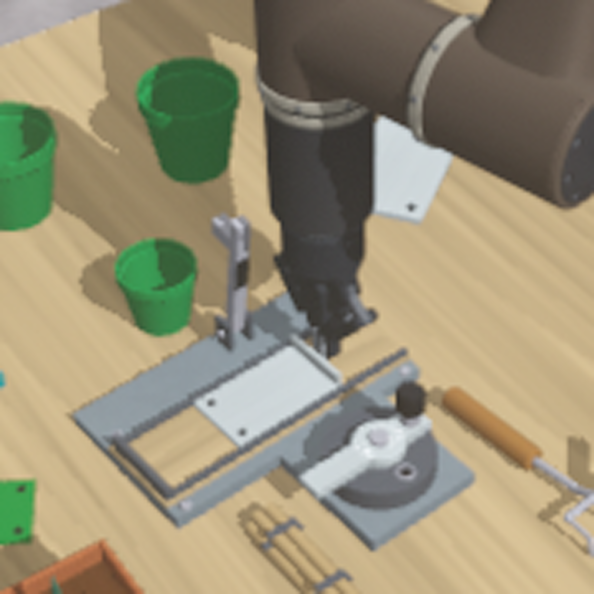

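View pics/w12.png

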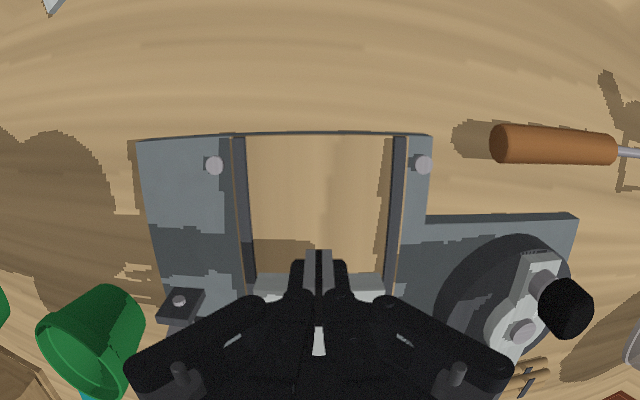

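Emit:
send_rows:
  targets:
    - [[0,1,0],[0,0,0],0]
    - [[0,1,0],[0,0,0],0]
    - [[0,1,0],[0,0,0],0]
    - [[0,1,0],[0,0,0],0]
    - [[0,0.8,0],[0,0,0],0]
    - [[0,0,0],[0,0,0],0]

```text
time: 20.18
tool_pos: [0.5386, -0.0616, 0.0281]
orientation: [-3.14, 0.001, 1.659]
contact_force: [0.4, 0.2, 0.3]
finger_gap: 0.0002
```

```bash
python3 - <<'E'
from h import *
st=telemetry.get_state(); print(st["time"],st["tool_pos"],st["contact_force"])
J=jig(.5335,-.062,.0915); C=cam("scene")
im=vision.snapshot("scene"); b=cv2.resize(im[120:260,220:400,::-1],None,fx=4.4,fy=4.2,interpolation=cv2.INTER_CUBIC)
b=cv2.resize(im[120:250,220:390,::-1],None,fx=4.5,fy=4.5,interpolation=cv2.INTER_CUBIC)
for x in (65,75,85,105):
    P=np.array([[x+60,-35,25],[x+60,35,25]])/1e3
    uv=(proj(C,J(P))-[220,120]+.5)*4.5-.5; cv2.polylines(b,[np.round(uv).astype(int)],False,(0,0,255) if x!=85 else (255,0,0),1)
cv2.imwrite("pics/s13.png",b)
E
```

```text
20.175 [ 0.53856458 -0.06163748  0.02805936] [0.40102914 0.19578453 0.26205231]
```

View pics/s13.png

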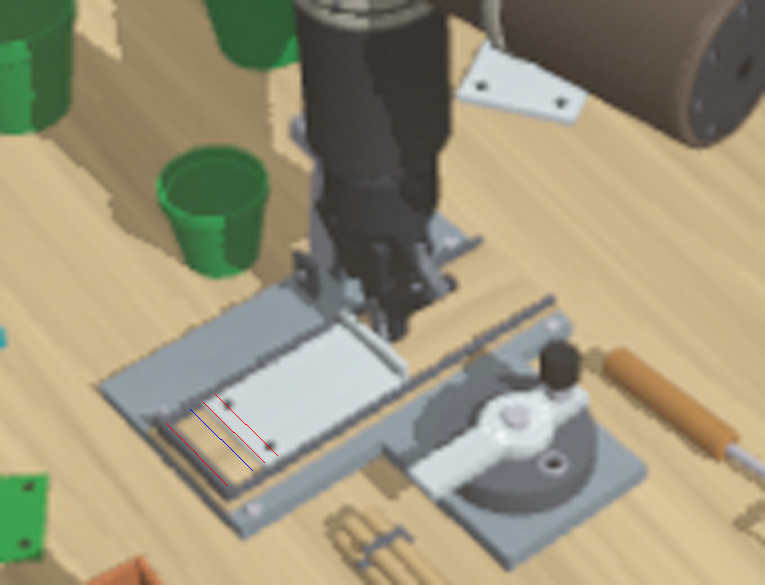

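Emit:
send_rows:
  targets:
    - [[0,0.6,0],[0,0,0],0]
    - [[0,0.5,0],[0,0,0],0]
    - [[0,0,0],[0,0,0],0]
    - [[0,-1,0],[0,0,0],0]
    - [[0,-3,0],[0,0,0],0]
    - [[0,-1.5,-1],[0,0,0],0]
    - [[0,-1,-5],[0,0,0],0]
    - [[0,-1,-5],[0,0,0],0]
    - [[0,0,-5],[0,0,0],0]
    - [[0,0,0],[0,0,0],0]

```text
time: 21.48
tool_pos: [0.4766, -0.067, 0.1934]
orientation: [3.134, 0.0, 1.66]
contact_force: [0.8, 0.5, -1.4]
finger_gap: 0.0002
```

```bash
python3 - <<'E'
from h import *
st=telemetry.get_state(); print(st["time"],st["tool_pos"],st["contact_force"])
J=jig(.5335,-.062,.0915); 
for n,(x0,y0,x1,y1) in {"scene":(220,80,390,250),"top":(260,140,400,250),"wrist":(0,0,640,400)}.items():
    st=telemetry.get_state(); im=vision.snapshot(n); C=cam(n,st); f=1 if n=="wrist" else 3.5 if n=="scene" else 5
    b=cv2.resize(im[y0:y1,x0:x1,::-1],None,fx=f,fy=f,interpolation=cv2.INTER_CUBIC)
    for x in (65,85,105):
      for Z in ([[x+60,-35,25],[x+60,35,25]],[[x-60,-35,38],[x-60,35,38]]):
        uv=(proj(C,J(np.array(Z)/1e3))-[x0,y0]+.5)*f-.5; cv2.polylines(b,[np.round(uv).astype(int)],False,(0,0,255) if x!=85 else (255,0,0),1)
    cv2.imwrite(f"pics/{n}14.png",b)
E
```

```text
21.475 [ 0.47655647 -0.06696497  0.1934253 ] [ 0.75513736  0.54619221 -1.3566549 ]
```

View pics/scene14.png

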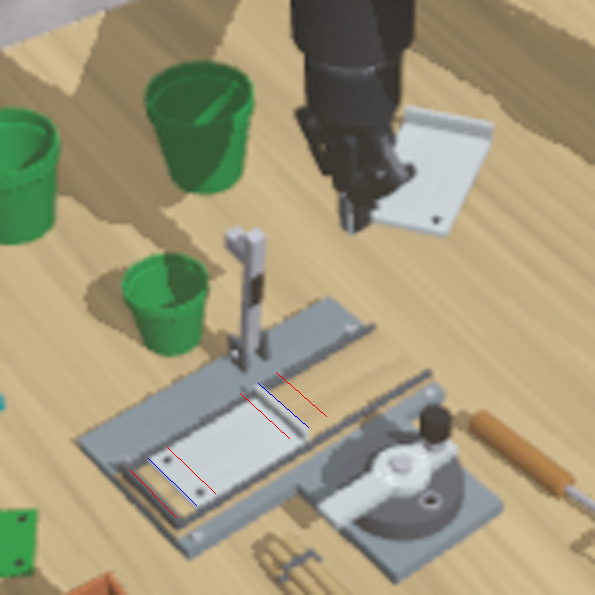

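View pics/top14.png

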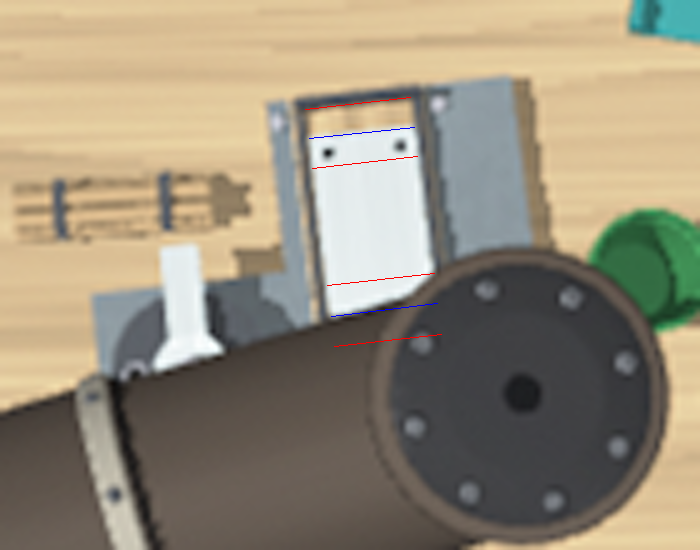

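View pics/wrist14.png

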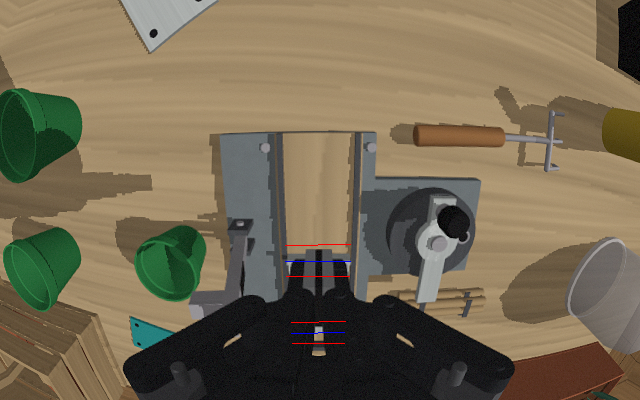

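The plate sits at about jig x = 85 mm in both outside views. The bar is upright, the turret is parked and the gripper is clear, so I'm handing in.

```bash
python3 - <<'E'
from h import *
print(telemetry.get_state()["joint_vel"].round(3)); print(ticket.job_done()); print(telemetry.get_state()["time"])
E
```

```text
[ 0.     0.026 -0.012  0.001  0.    -0.001]
the job is handed in; nothing more can be done
None
the job is handed in; nothing more can be done
```

The job is done and handed in after about 21.6 s of the 64 s. No verdict was reported.

- **Turret:** I lifted the plunger about 12 mm and swung the turret a quarter turn with the grip following. I then lowered the plunger into the parked hole and let go. In the scene camera the knob sits as low as it did at the start, about 0.5 px lower against the model. Being 8 mm short of home would have put it about 2 px higher. I made this check only right after the swing. The final pictures still show the tongue along jig +x.
- **Bar:** I raised it by its tab to about 1.44 rad, calculated from the arm's path. It was still standing upright in the last scene picture.
- **Plate:** I pushed it along the bed by its lip to a jig x of about 85 mm (65 to 112 allowed). The scene and top cameras both show this. It lies flat between the rails, and the wrist view had the lip hidden behind the fingers.
- **Bystanders and contact:** I saw no bystander moved, though I judged this by eye and did not measure it. At hand-in the gripper was in free air about 19 cm above the bench, and the last contact force read about 1.6 N, near the usual noise.

The jig position from the scene camera alone differed from the top camera's by about 7 mm. I used a value close to the top camera's, which the closer wrist-camera views confirmed to about 1 mm. No other checks disagreed.

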